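Hitch the pull hook to the hot brazing carriage and draw it out

TASK

A freshly brazed brass frame sits on the sliding carriage in the brick hearth. Take the pull hook with the sprung latch, push its mouth onto the carriage's upright draw pin until the latch has snapped shut behind the pin, then draw the carriage out with it to its front stop and let go, leaving the hook lying flat on the bench, still latched on the pin. The carriage is hot: never touch it with the robot, do not ram it, and leave the rake, tin and tub where they are.

Things in the scene. Friction and masses are not known exactly. Their poses are not given: they have to be found in the camera images.
- hook: Pull hook: loose flat steel tool, 220 mm long, 0.34 to 0.6 kg. Origin: on the underside below its grip; x forward to the mouth, y left, z up; height 0 when lying on the bench. It lies on a skid (x -70 to 30 mm, 36 mm wide, 10 mm high); all else is plate from 10 to 26 mm high: neck 30 mm wide, tail eye 44 mm wide back to x = -114 mm, two prongs forward to x = 109 mm, 64 mm wide over the lips.
- hook_grip (a point): Middle of the hook's grip, 56 mm straight above the hook's origin: an upright wooden block, 40 mm along x, 24 mm along y, from 26 to 86 mm above the hook's underside.
- hook_seat (a point): Where the pin's axis is when bottomed in the throat: x = 44, y = 0, z = 18 mm of the hook. Throat: bottom x = 36 mm, inner faces y = -12 and 17 mm; the lips flare from x = 86 mm and guide in a pin within 12 mm of y = 0. The latch snaps back behind a pin whose axis is at x = 50 mm or less. Pulled back, the pin bears on the shut latch at about x = 73 mm.
- latch (a joint): Brass latch of the hook, 25 mm long, hinged on the left prong at x = 84, y = 14 mm, in rad: 0 is shut (square across the mouth, held by a spring), up to 1.45 is swung inwards along the left prong. Opens inwards only, pushed by the pin with 5 to 10 N along the hook, and springs shut by itself once the pin is past.
- hearth: Steel hearth base with rails and 60 mm high firebricks, fixed on the bench; its place and yaw vary. Origin: at bench level on the carriage's centre line, in front of the bricks, near where the pin starts. x points inwards, along the rails; the carriage slides out along -x. Bricks from x = 57 to 288 mm, up to 160 mm to either side; rails from x = -49 mm, 75 mm to either side, 20 mm high at their ends.
- carriage: Hot carriage on the rails, 0.9 kg, with a brass hexagon frame: deck 155 x 165 mm, centred 135 mm behind the pin, top of frame 43 mm high. Origin: foot of the pin, at bench level; axes as the hearth's. Drag 2.5 N: pushed, it yields inwards to a hidden rear stop, 0 to 55 mm behind its start; only there does the latch give. At its front stop the carriage's origin and pin are at x = -100 mm of the hearth.
- pin (a point): On the axis of the carriage's upright draw pin, 18 mm above the bench (mid-height of the prongs of a hook lying on the bench). Pin 16 mm thick with a 30 mm head from 38 to 44 mm high, so the hook must come from the side. It stands on a tongue 34 mm wide, top 8 mm high, reaching 19 mm in front of the pin; the prongs pass 2 mm over it.
- rake: Plain rake, the other pull tool: neck, skid, grip and eye as the hook's, but a solid 90 mm wide cross head and no latch. Loose; origin as the hook's. Not needed.
- tin: Yellow tin, 84 mm wide, 110 mm high, loose; origin under its centre.
- tub: White tub, 80 mm wide, 75 mm high, loose; origin under its centre.

How it is judged:
By the outcome, as a careful person would: the job done as asked, in the order asked, and still so for the second after the job is handed in, with the robot touching nothing.
It also fails if it takes over 67 s, if anything falls off the work surface, if the arm or the gripper's body presses on something with over 40 N, if the wrist force passes 120 N, or if a joint passes its speed limit or range.

ROBOT

A 6-joint arm with a two-finger parallel gripper is mounted at the origin on the work surface. World frame = base frame: x ahead of the robot, y to its left, z up, the work surface at z = 0. Lengths are in m, angles in rad, forces in N, time in s.
With the tool pointing down it reaches from about 0.25 to 0.775 m from the base axis. Payload 8.9 kg.
Tool frame: the origin (TCP) lies between the finger pads; the fingertips stand 14 mm ahead of it and the grasp point (between the pads) lies 5 mm behind it; z points along the fingers, y is the direction in which the jaws open and shut (so a half turn about z gives the same grasp; the last joint's range is limited). The gripper opens to 85 mm and grips with 20 to 120 N. Pads are 22 mm wide; open, the fingers measure 114 mm over their backs; the gripper's body (76 mm by 85 mm) begins 54 mm behind the grasp point. The pads swing forward as they close: fully open they stand 13 mm farther back than shut.
Start: joints at [-1.437, 0.291, -0.153, 1.127, 0, 1.431], TCP at [0.141, -0.506, 0.245] pointing down, gripper open.
Joint ranges: [-2.52, 2.52], [-0.91, 1.74], [-1.3, 1.37], [-1.96, 2.02], [-1.52, 1.47], [-3.14, 3.14]. Speed limits (rad/s): [2.22, 2.22, 2.79, 3.14, 3.14, 3.14].

INTERFACE

Orientations are given as a unit quaternion [w, x, y, z].
In Python, from bench import arm, vision gives the robot as it stands. The module is installed in compiled form; this text tells all that it offers. Calls block until the motion is done:
- arm.goto(position, orientation): joint-space move of the TCP to a pose.
- arm.move_linear(position, ori=None, feed=0.15): straight line of the TCP; ori=None keeps the orientation; feed is the mean speed in m/s.
- arm.movej(angles): joint-space move.
- arm.gripper_open() and arm.grasp(grip_force=None): open the fingers fully, or close them until they stop; grip_force is the grip in N (None keeps the last).
- arm.dwell(seconds).
- arm.ik(position, orientation): joint angles nearest the present ones, or None.
- vision.grab_frame(name): name is "scene" or "top" or "wrist"; returns a dict with "color" (400x640x3 uint8, blue, green, red), "intrinsics" (3x3 intrinsics, pixels), "xyz" and "attitude" of the camera in the world; the wrist camera has in their place "mount" (4x4, takes a point from camera to tool coordinates, whose origin is the TCP and whose axes are the flange's). Camera axes: x right, y up, looking along -z (the intrinsics and any distortion apply to the point x, -y, -z); pixel columns grow to the right and rows downward; lengths in m; the calibration is good to about 2 mm. A picture is of the moment at which its call begins: read the wrist's pose just before it. There is no depth.
A pose or a line that the arm cannot do raises arm.IKError and nothing moves.
- arm.close_job(): hands the job in, once; it reports no verdict.
Trained networks look in a picture, given as the dict that the camera call returned (one of the last four; its "shot" number tells which), for a name from the list of things; names that differ only in an ending like _2 or _b are one class to them, and where a whole thing is asked for, a point or a joint stands for the part that bears it (a point fixed in the world has none). Each returns a list of dicts, best first, with "score" (0 to 1); they miss things now and then, are a little off and sometimes report something else, mostly with a low value. They report only what shows in the picture. A call takes as long as a camera call.
- vision.cut_out(picture, name): "pixels" (400x640 bool, what is visible of it) and "box" ([left, top, width, height] in pixels, round what is visible of it).
- vision.landmark_of(picture, name): "point" ([row, column] in pixels: a listed point, or the origin of a listed thing).
Readings, each from a call of its own:
- arm.get_t(): time.
- arm.get_qpos(): joint angles.
- arm.get_joint_vel(): joint speeds.
- arm.get_joint_efforts(): joint torques, N m.
- arm.get_tool_pos(): TCP position.
- arm.get_tcp_rot(): TCP orientation.
- arm.get_ft_force(): force on the tool from outside, world axes, zero at the start.
- arm.get_moment(): the same for the moment, N m.
- arm.get_opening(): finger opening in m.
Only numpy, scipy, OpenCV 4.12 (cv2) and the standard library are available. Lean on these libraries where they do the work, as an engineer would, in place of code of your own. Each camera call takes 0.05 s, during which the arm holds its last target. There are 200 camera calls.

## Working session

There is one attempt and no reset: what is moved stays moved. The work goes in short steps, each a Python script; the robot and the scene stay as the last script left them, time stands still between calls to the robot, and variables do not carry over. Pictures are saved under pics/ and viewed, about 8 in all and at most 12, crops included, and the job is handed in when it is done.

```bash
mkdir -p pics
cat > h.py <<'E'
import numpy as np, cv2
from scipy.spatial.transform import Rotation as R
from bench import arm, vision
def rot(q): q=np.array(q,float).ravel(); return R.from_quat([q[1],q[2],q[3],q[0]]).as_matrix()
def campose(f, tp=None, tq=None):
    if 'mount' in f:
        M=np.array(f['mount']); T=np.eye(4); T[:3,:3]=rot(tq); T[:3,3]=tp
        W=T@M; return W[:3,:3],W[:3,3]
    a=np.array(f['attitude'],float)
    return (a if a.shape==(3,3) else rot(a)), np.array(f['xyz'],float)
def proj(f,P,pose):
    Rm,c=pose; p=(np.asarray(P,float)-c)@Rm; p=p*[1,-1,-1]
    K=np.array(f['intrinsics']); u=p@K.T; return u[...,:2]/u[...,2:]   # col,row
def ray(f,rc,z,pose):
    Rm,c=pose; K=np.array(f['intrinsics'])
    d=np.linalg.inv(K)@[rc[1],rc[0],1]; d=Rm@(d*[1,-1,-1]); return c+d*(z-c[2])/d[2]
def grab(n):
    tp,tq=arm.get_tool_pos(),arm.get_tcp_rot(); f=vision.grab_frame(n); return f,campose(f,tp,tq)
def down(yaw):  # tool x at yaw, z down
    Rm=np.array([[np.cos(yaw),np.sin(yaw),0],[np.sin(yaw),-np.cos(yaw),0],[0,0,-1]])
    q=R.from_matrix(Rm).as_quat(); return [q[3],q[0],q[1],q[2]]
E
python3 - <<'E'
from h import *
Z=dict(hook=0,hook_grip=.056,hook_seat=.018,pin=.018,carriage=0,hearth=0,rake=0,tin=0,tub=0)
for n in ['top','scene']:
    f,p=grab(n); cv2.imwrite(f'pics/{n}1.png',f['color'])
    print(n,{k:np.round(v,4).tolist() for k,v in f.items() if k in('xyz','attitude','intrinsics')},[k for k in f])
    for k,z in Z.items():
        for r in vision.landmark_of(f,k)[:2]: print(k,round(r['score'],2),np.round(r['point'],1),ray(f,r['point'],z,p).round(4))
print(arm.get_tcp_rot(),arm.get_t())
E
```

```text
top {'intrinsics': [[473.0479, 0.0, 304.5468], [0.0, 473.0479, 197.6826], [0.0, 0.0, 1.0]], 'xyz': [0.4432, -0.0031, 1.2244], 'attitude': [0.7143, 0.0506, -0.0361, -0.6971]} ['color', 'intrinsics', 'xyz', 'attitude', 'shot']
hook 0.82 [242.7 420.8] [ 0.4845 -0.2773  0.    ]
hook_grip 0.62 [241.7 427.3] [ 0.4854 -0.2806  0.056 ]
hook_seat 0.96 [224.7 412.5] [ 0.5289 -0.2524  0.018 ]
pin 0.82 [174.9 301.1] [0.6508 0.034  0.018 ]
carriage 0.57 [173.7 298.6] [0.657  0.0412 0.    ]
hearth 0.95 [166.4 298. ] [0.6764 0.0433 0.    ]
rake 0.95 [237.3 199.5] [0.4841 0.2937 0.    ]
rake 0.49 [239.2 428.2] [ 0.4939 -0.2962  0.    ]
tin 0.62 [162.8 179.2] [0.6792 0.358  0.    ]
tub 0.62 [172.5 454.1] [ 0.6692 -0.3646  0.    ]
scene {'intrinsics': [[489.7535, 0.0, 324.8882], [0.0, 489.7535, 195.7368], [0.0, 0.0, 1.0]], 'xyz': [1.3493, 0.5966, 0.737], 'attitude': [0.3768, 0.2075, 0.4223, 0.7979]} ['color', 'intrinsics', 'xyz', 'attitude', 'shot']
hook 0.6 [171.7 277. ] [ 0.4828 -0.2734  0.    ]
hook 0.29 [314.7 435.6] [0.6783 0.3482 0.    ]
hook_grip 0.98 [153.  278.3] [ 0.4712 -0.2762  0.056 ]
hook_seat 0.92 [173.3 272. ] [ 0.5194 -0.2569  0.018 ]
hook_seat 0.46 [172.1 273.4] [ 0.5122 -0.2584  0.018 ]
pin 0.81 [240.  319.4] [0.6628 0.0351 0.018 ]
carriage 0.56 [244.1 324.8] [0.6492 0.0406 0.    ]
hearth 0.68 [170.9 270.5] [ 0.4918 -0.291   0.    ]
hearth 0.66 [245.9 318.6] [0.6637 0.0336 0.    ]
rake 0.56 [258.3 460. ] [0.4905 0.309  0.    ]
tin 0.91 [314.4 437.6] [0.675  0.3509 0.    ]
tin 0.66 [152.1 276.8] [ 0.3979 -0.3555  0.    ]
tub 0.82 [187.  205.7] [ 0.6689 -0.3666  0.    ]
[3.82277245e-05 9.90713428e-01 1.35966550e-01 5.22182022e-06] 1.0
```

View pics/top1.png

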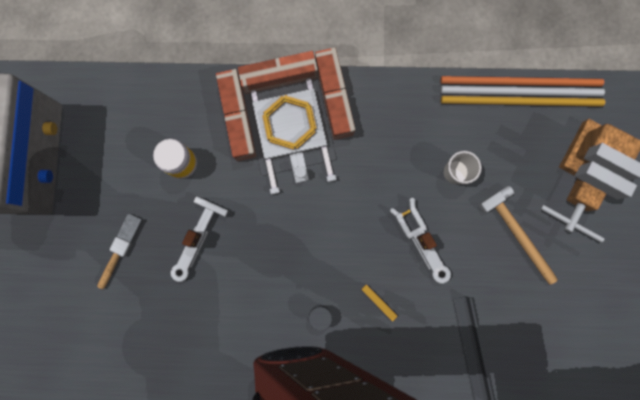

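View pics/scene1.png

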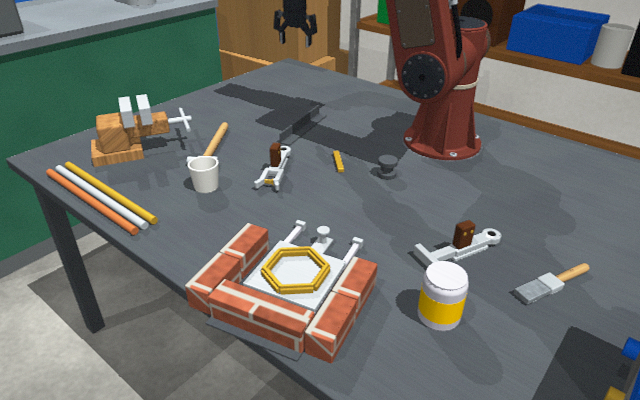

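The top view shows the hook at about (420,240), mouth up-left and eye at (441,274). The pin is at (299,174), with the rail ends at (273,190) and (332,178). The rake is on the left at (200,237). The scene view agrees. Next I'll take close wrist views of both.

```bash
cat > look.py <<'E'
from h import *
import sys
def look(tag,names):
    f,p=grab('wrist'); cv2.imwrite(f'pics/{tag}.png',f['color']); 
    np.savez(f'pics/{tag}.npz',K=f['intrinsics'],R=p[0],c=p[1])
    for k,z in names.items():
        for r in vision.landmark_of(f,k)[:2]: print(k,round(r['score'],2),np.round(r['point'],1),ray(f,r['point'],z,p).round(4))
    return f,p
E
python3 - <<'E'
from look import *
print(np.round(vision.grab_frame('wrist')['mount'],3))
arm.goto([.53,0.01,.36],down(.2)); look('w_pin',dict(pin=.018,carriage=0,hearth=0))
arm.goto([.44,-.30,.30],down(.47)); look('w_hook',dict(hook=0,hook_grip=.056,hook_seat=.018))
print(arm.get_t())
a=cv2.imread('pics/w_pin.png');b=cv2.imread('pics/w_hook.png')
cv2.imwrite('pics/both.png',cv2.resize(np.vstack([a,b]),(480,600),interpolation=cv2.INTER_AREA))
E
```

```text
[[ 0.     0.959  0.284  0.072]
 [ 1.    -0.    -0.     0.   ]
 [-0.     0.284 -0.959 -0.127]
 [ 0.     0.     0.     1.   ]]
pin 0.95 [ 66.7 315.8] [0.6499 0.0338 0.018 ]
pin 0.62 [193.7 480.4] [ 0.5207 -0.2538  0.018 ]
carriage 0.74 [ 69.6 313.7] [0.6474 0.0364 0.    ]
hearth 0.72 [ 56.  314.5] [0.6654 0.0388 0.    ]
hook 0.96 [123.7 316.2] [ 0.4829 -0.2779  0.    ]
hook_grip 0.96 [122.6 320.5] [ 0.4891 -0.2804  0.056 ]
hook_seat 0.7 [ 89.4 316.7] [ 0.521  -0.2593  0.018 ]
5.025
```

View pics/both.png

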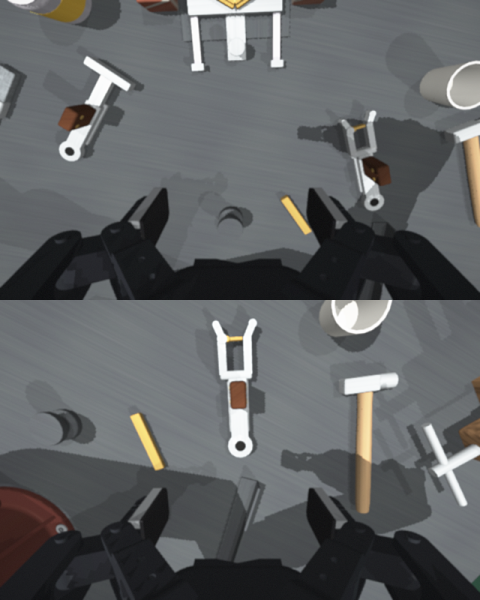

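Run:
```python
import cv2,numpy as np
a=cv2.imread('pics/w_pin.png')[0:110,230:400];b=cv2.imread('pics/w_hook.png')[15:215,270:370]
a=cv2.resize(a,None,fx=3,fy=3,interpolation=cv2.INTER_CUBIC);b=cv2.resize(b,None,fx=2.8,fy=2.8,interpolation=cv2.INTER_CUBIC)
o=np.zeros((560,800,3),np.uint8);o[:330,:510]=a;o[:560,515:795]=b;cv2.imwrite('pics/crop.png',o)
```

```text
(no output)
```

View pics/crop.png

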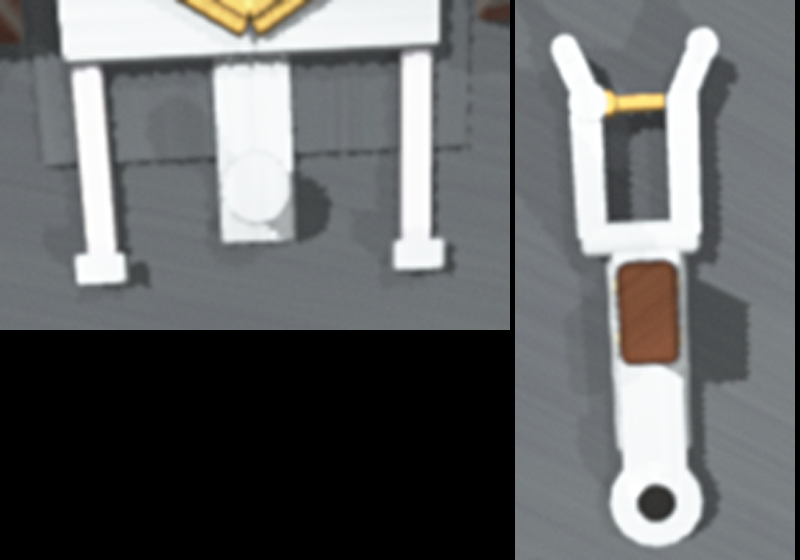

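Run:
```python
from h import *
def L(t): d=np.load(f'pics/{t}.npz'); return dict(intrinsics=d['K']),(d['R'],d['c'])
f,p=L('w_pin'); A=lambda x,y,z: ray(f,[y/3,230+x/3],z,p)[:2]
pin=A(257,186,.044); l=A(101,269,.02); r=A(418,254,.02)
print('pin',pin,'rails',l,r,np.linalg.norm(l-r)); 
n=l-r; print('yaw ends',np.arctan2(-n[0],n[1]))
for a,b,z in [((87,67),(102,253),.02),((416,53),(414,240),.02),((214,65),(222,240),.008),((290,65),(293,240),.008)]:
    d=A(*a,z)-A(*b,z); print('yaw',np.arctan2(d[1],d[0]))
print('tongue front mid',A(257,241,.008))
f,p=L('w_hook'); A=lambda x,y,z: ray(f,[15+y/2.8,270+(x-515)/2.8],z,p)[:2]
e=A(656,503,.026); m=A(634,43,.026); g=A(648,312,.086); d=m-e
print('eye',e,'mouth',m,np.linalg.norm(d),'yaw',np.arctan2(d[1],d[0]),'grip',g,'origin from eye',e+d/np.linalg.norm(d)*.092)
```

```text
pin [0.65274099 0.03447532] rails [0.60563997 0.09994286] [ 0.6416249 -0.0446721] 0.14902484077262
yaw ends 0.2438797431406238
yaw 0.23702622116581415
yaw 0.2345695537143291
yaw 0.23648957787259164
yaw 0.22757105276388076
tongue front mid [0.63311348 0.03060905]
eye [ 0.40445108 -0.32399229] mouth [ 0.57594043 -0.22583913] 0.1975920976734256 yaw 0.5198458547576251 grip [ 0.48532156 -0.27829176] origin from eye [ 0.48429749 -0.27829162]
```

Measured values:
- Hook origin (0.4845, -0.278), yaw 0.517
- Pin (0.6525, 0.0345)
- Hearth yaw 0.237

Next I'll grasp the hook and bring it in front of the pin.

Run:
```python
from look import *
q=down(.517)
arm.goto([.4848,-.2783,.15],q); arm.move_linear([.4848,-.2783,.053],feed=.12)
print(arm.get_ft_force()); arm.grasp(70); print('open',arm.get_opening(),arm.get_ft_force(),arm.get_moment(),arm.get_tool_pos())
arm.move_linear([.4848,-.2783,.093],feed=.1); print(arm.get_opening(),arm.get_ft_force())
u=np.array([np.cos(.237),np.sin(.237)]); pin=np.array([.6525,.0345]); s=pin-u*.165
arm.move_linear([*s,.093],ori=down(.237),feed=.15)
print(s,arm.get_tool_pos(),arm.get_t(),arm.get_ft_force())
look('w_pre',dict(pin=.018,hook_seat=.018+.04))
f,p=grab('top'); cv2.imwrite('pics/top2.png',f['color'])
a=cv2.imread('pics/w_pre.png')
cv2.imwrite('pics/pre.png',np.hstack([cv2.resize(a[0:260,190:450],(560,560)),]))
```

```text
[0.96272862 0.27118161 0.63780129]
open 0.02346582077917711 [-1.13791752  1.02188105  4.23769263] [ 0.19009439  0.209978   -0.06047159] [ 0.48485403 -0.27830175  0.0532504 ]
0.02320077352657928 [ 0.05518065 -0.78966693 -4.97620117]
[ 0.49211229 -0.00423995] [ 0.49216569 -0.00469665  0.09301155] 9.7667 [-0.26229509 -0.28023201 -4.86765245]
hook_seat 0.57 [157.8 313.6] [0.536  0.0068 0.058 ]
```

View pics/pre.png

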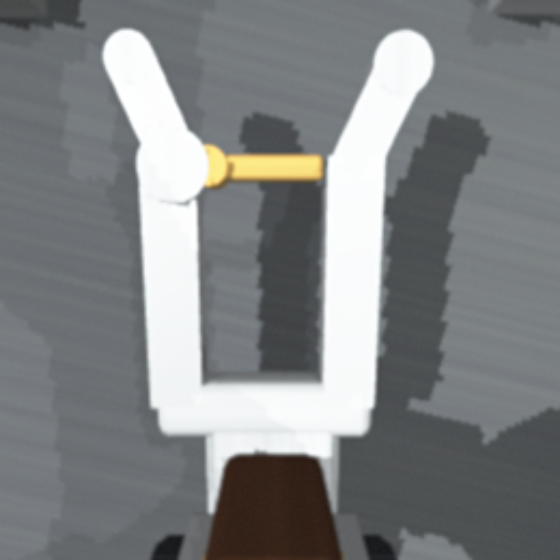

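Run:
```python
from h import *
d=np.load('pics/w_pre.npz'); f=dict(intrinsics=d['K']);p=(d['R'],d['c']); k=260/560
A=lambda x,y: ray(f,[y*k,190+x*k],.0665,p)[:2]
s=np.array([.49216,-.0047]);c,n=np.cos(.237),np.sin(.237);M=np.array([[c,n],[-n,c]])
for nm,a in dict(lipL=(126,56),lipR=(405,60),inL=(202,382),inR=(323,382),inL2=(200,200),inR2=(330,180),outL=(150,400),outR=(376,400),latchR=(322,168)).items(): print(nm,(M@(A(*a)-s)).round(4))
print('pin in tool', M@(np.array([.6525,.0345])-s), d['K'].round(1).tolist())
```

```text
lipL [0.1051 0.0294]
lipR [ 0.1044 -0.0278]
inL [0.0368 0.0159]
inR [ 0.0368 -0.0124]
inL2 [0.0771 0.0151]
inR2 [ 0.0812 -0.0129]
outL [0.0325 0.0283]
outR [ 0.0324 -0.0249]
latchR [ 0.0836 -0.0112]
pin in tool [0.16506164 0.0004584 ] [[313.2, 0.0, 316.5], [0.0, 313.2, 197.6], [0.0, 0.0, 1.0]]
```

```bash
cat > push.py <<'E'
from look import *
u=np.array([np.cos(.237),np.sin(.237)]); v=np.array([-u[1],u[0]]); P0=np.array([.6525,.0345])-.0015*v
def at(d,z): return [*(P0+u*d),z]
def ax(): F=np.array(arm.get_ft_force()); return F[:2]@u, F[:2]@v, F[2]
E
python3 - <<'E'
from push import *
q=down(.237)
arm.move_linear(at(-.165,.0535),ori=q,feed=.08); print('down',np.round(ax(),1),arm.get_t())
b=np.array(ax()); d=-.165
arm.move_linear(at(-.115,.0535),feed=.06); d=-.115; b=np.array(ax()); print('base',b.round(1))
log=[]
while d<.018:
    d+=.002; arm.move_linear(at(d,.0535),feed=.03); a=np.array(ax())-b; log.append((round(d*1000),*a.round(1)))
    if a[0]<-13 or abs(a[1])>15 or abs(a[2])>20: break
print(*[' '.join(map(str,l)) for l in log],sep='; '); print(arm.get_tool_pos(),arm.get_t())
look('w_in',dict(pin=.018,hook_seat=.018))
cv2.imwrite('pics/in.png',cv2.resize(cv2.imread('pics/w_in.png')[0:260,190:450],(560,560)))
E
```

```text
down [-1.1 -0.1 -4.3] 10.6083
base [ 0.3  0.8 -4.4]
-113 -0.7 -0.6 -0.7; -111 -0.3 -0.9 -0.1; -109 -0.9 -1.0 -0.3; -107 -0.3 -0.7 -0.1; -105 0.9 -0.5 -1.2; -103 -0.3 -1.4 0.5; -101 -0.6 -0.0 0.2; -99 -1.5 -0.8 -0.4; -97 -1.3 -1.6 0.0; -95 -1.0 -0.1 0.9; -93 -0.9 -0.7 -0.3; -91 -1.7 -0.7 -1.1; -89 -1.0 -0.7 -0.4; -87 -1.8 -0.8 -1.2; -85 -1.7 -0.4 -1.8; -83 -1.2 0.4 -0.4; -81 -1.6 0.1 -1.2; -79 -6.3 0.3 3.1; -77 -7.6 1.1 3.5; -75 -9.0 1.0 3.6; -73 -13.0 -0.0 9.0; -71 -16.8 -0.3 14.5
[0.58009979 0.01588363 0.0533288 ] 17.0917
pin 0.88 [ 72.4 312.8] [0.6639 0.0374 0.018 ]
hook_seat 0.95 [161.  317.7] [0.6225 0.0249 0.018 ]
```

View pics/in.png

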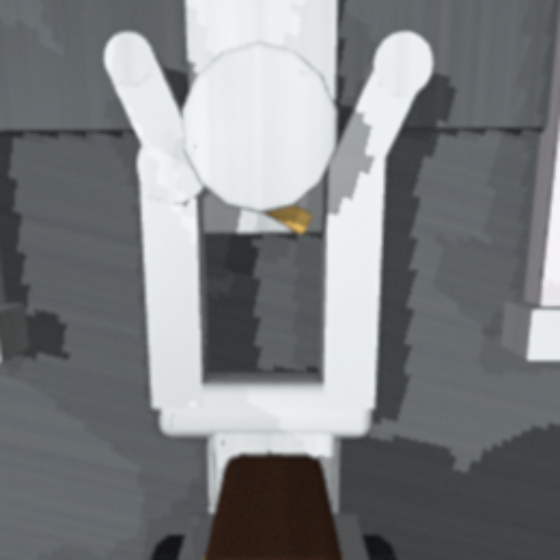

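The latch is already swinging in, so the carriage is at its rear stop. The upward force is growing because the hook is pitching down, so I'll ease it up slightly and go on.

Run:
```python
from push import *
b=np.array([.3,.8,-4.4]); d=-.071; z=.0543
arm.move_linear(at(d,z),feed=.02); print((np.array(ax())-b).round(1))
log=[]
while d<.018:
    d+=.002; arm.move_linear(at(d,z),feed=.03); a=np.array(ax())-b; log.append((round(d*1000),*a.round(1)))
    if a[2]>8 and z<.0555: z+=.0003
    if a[0]<-22 or abs(a[1])>15 or abs(a[2])>20: break
print(*[' '.join(map(str,l)) for l in log],sep='; '); print(z,arm.get_tool_pos(),arm.get_t())
look('w_in2',dict(pin=.018,hook_seat=.018))
cv2.imwrite('pics/in2.png',cv2.resize(cv2.imread('pics/w_in2.png')[0:260,190:450],(560,560)))
```

```text
[-13.3  -1.1   5.5]
-69 -17.8 -0.1 10.3; -67 -17.8 0.5 8.9; -65 -16.7 3.2 5.3; -63 -14.8 3.1 4.9; -61 -11.3 4.9 1.9; -59 -8.8 6.5 -1.3; -57 -7.5 6.8 -2.3; -55 -6.4 6.4 -2.2; -53 -5.0 5.2 -2.2; -51 -3.6 5.3 -1.7; -49 -2.7 5.1 -1.5; -47 -4.2 4.7 -1.3; -45 -1.9 5.5 -1.6; -43 -1.2 4.9 -0.6; -41 -1.2 -0.6 0.1; -39 -0.7 -0.3 -0.3; -37 -0.6 -0.9 0.2; -35 -1.3 -0.9 -0.5; -33 -6.9 -1.7 1.6; -31 -12.6 -2.3 3.9; -29 -19.0 -2.9 8.7; -27 -25.0 -2.8 13.0
0.05550000000000001 [0.61981882 0.02536234 0.0538588 ] 22.9917
pin 0.64 [151.5 312.9] [0.6662 0.0379 0.018 ]
```

View pics/in2.png

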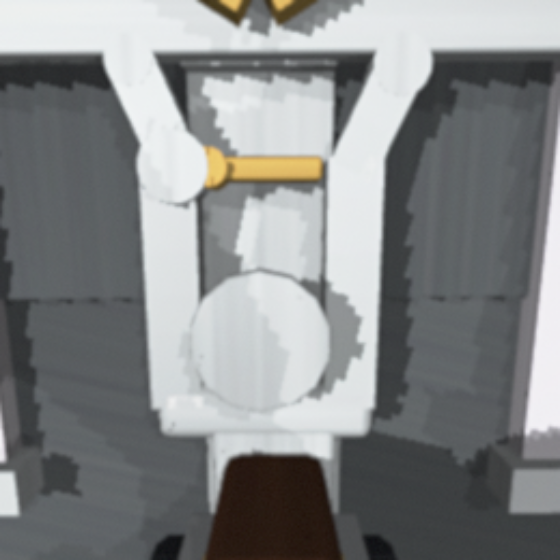

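Latch shut behind the pin, with the pin bottomed at about (260,340) in the crop. Now I'll draw the carriage out, watching for the front stop.

Run:
```python
from push import *
b=np.array([.3,.8,-4.4]); z=.0541; d=-.055
arm.move_linear(at(-.035,z),feed=.03)
arm.move_linear(at(d,z),feed=.03); log=[]
while d>-.185:
    s=.002 if (d<-.135 or d>-.068) else .004
    d-=s; arm.move_linear(at(d,z),feed=.035); a=np.array(ax())-b; log.append((round(d*1000),*a.round(1)))
    if a[0]>9: break
print(*[' '.join(map(str,l)) for l in log],sep='; '); print(arm.get_tool_pos(),arm.get_t())
look('w_out',dict(pin=.018,hook_seat=.018,hearth=0))
cv2.imwrite('pics/out.png',cv2.resize(cv2.imread('pics/w_out.png')[0:260,190:450],(560,560)))
```

```text
-57 -0.6 -0.7 -0.9; -59 -0.3 -0.0 -0.5; -61 1.9 -0.8 -1.3; -63 0.5 -0.4 0.4; -65 0.8 -0.2 -0.5; -67 1.1 -1.2 1.3; -69 0.4 -1.9 0.5; -73 0.1 -0.9 -0.1; -77 0.2 -0.8 -0.3; -81 -0.5 -0.6 0.5; -85 0.3 -1.4 -0.3; -89 -0.6 -1.2 -0.4; -93 0.3 -0.3 -0.5; -97 -0.7 0.4 0.8; -101 -0.4 -1.9 -0.4; -105 -0.6 -0.5 0.2; -109 -0.7 -1.0 0.1; -113 0.4 -0.9 -0.3; -117 -0.2 -1.2 0.4; -121 0.2 -1.8 -1.1; -125 0.7 0.5 -0.0; -129 -0.0 -1.1 0.1; -133 -0.8 -0.2 -0.3; -137 0.4 -1.2 0.5; -139 1.2 -0.9 -0.1; -141 0.6 -1.3 0.5; -143 0.4 -0.5 -0.0; -145 1.3 -1.0 0.4; -147 1.0 -1.4 0.2; -149 1.0 -1.2 -0.0; -151 1.0 -0.8 0.6; -153 1.0 -1.8 0.0; -155 0.9 -1.2 -0.4; -157 0.8 -1.9 0.3; -159 0.6 -1.4 0.8; -161 5.4 -0.6 0.5; -163 10.1 0.3 -2.1
[ 0.49732556 -0.00482877  0.05488729] 33.9083
pin 0.67 [102.3 311.3] [0.568  0.0144 0.018 ]
hook_seat 0.63 [158.9 317.1] [0.5408 0.0048 0.018 ]
```

View pics/out.png

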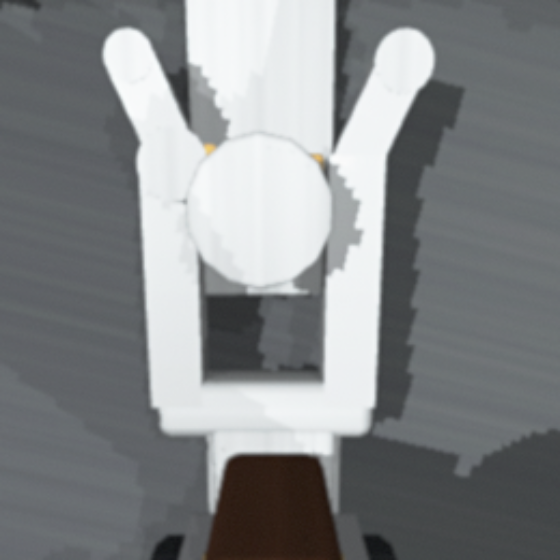

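The force rise at d = -161 mm matches the expected front stop (about -158 mm), and the latch is still shut. I'll relax the pull, lower the hook, release and back off.

Run:
```python
from push import *
b=np.array([.3,.8,-4.4])
arm.move_linear(at(-.1605,.0541),feed=.02); print((np.array(ax())-b).round(1))
z=.0541
while z>.0522:
    z-=.0004; arm.move_linear(at(-.1605,z),feed=.02); a=np.array(ax())-b; print(round(z,4),a.round(1))
    if a[2]>5: break
arm.gripper_open(); p=arm.get_tool_pos(); arm.move_linear([p[0],p[1],.16],feed=.1); print(arm.get_opening(),arm.get_ft_force())
arm.goto([.36,-.06,.33],down(.237)); print(arm.get_t())
look('w_end',dict(pin=.018,hook=0,hook_seat=.018,hook_grip=.056,carriage=0,hearth=0))
f,p=grab('top'); cv2.imwrite('pics/top3.png',f['color'])
for k in('rake','tin','tub'): 
  for r in vision.landmark_of(f,k)[:1]: print(k,r['score'],ray(f,r['point'],0,p).round(3))
f2,_=grab('scene')
cv2.imwrite('pics/end.png',np.vstack([cv2.resize(cv2.imread('pics/w_end.png')[0:200,200:440],(480,400)),f['color'][60:260,140:620]]))
```

```text
[ 5.4 -0.9 -0.1]
0.0537 [ 4.9 -0.9  2.4]
0.0533 [5.3 0.1 2.1]
0.0529 [ 5.  -0.1  4.6]
0.0525 [ 4.9 -0.4  6.5]
0.08545192536276391 [-0.20013698  0.4573396  -0.22996313]
38.1333
hook 0.96 [ 45.2 300.2] [ 0.4987 -0.0047  0.    ]
hook_seat 0.61 [  2.  297.9] [0.5427 0.0072 0.018 ]
hook_grip 0.66 [ 38.4 299.6] [ 0.4972 -0.0072  0.056 ]
rake 0.93 [0.479 0.301 0.   ]
tin 0.92 [0.673 0.361 0.   ]
tub 0.58 [ 0.677 -0.362  0.   ]
```

View pics/end.png

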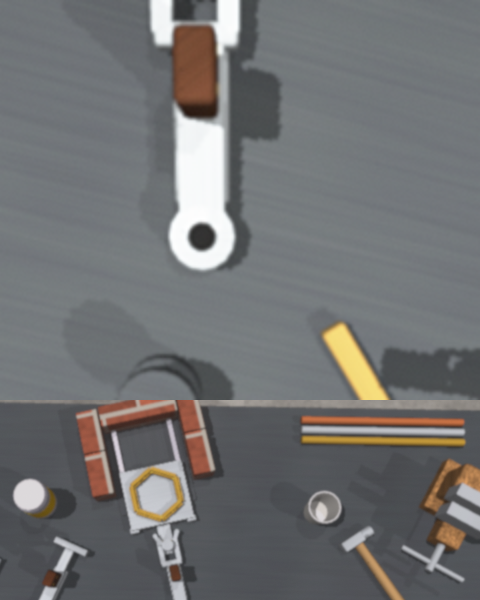

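Run:
```python
from look import *
arm.goto([.45,-.02,.30],down(.237)); look('w_fin',dict(pin=.018,hook_seat=.018)); print(arm.get_t())
cv2.imwrite('pics/fin.png',cv2.resize(cv2.imread('pics/w_fin.png')[0:180,200:440],(720,540)))
```

```text
pin 0.73 [ 59.2 312.6] [0.5693 0.0138 0.018 ]
pin 0.58 [121.5 312.3] [ 0.4983 -0.0028  0.018 ]
hook_seat 0.82 [ 85.9 311.6] [0.5396 0.008  0.018 ]
39.375
```

View pics/fin.png

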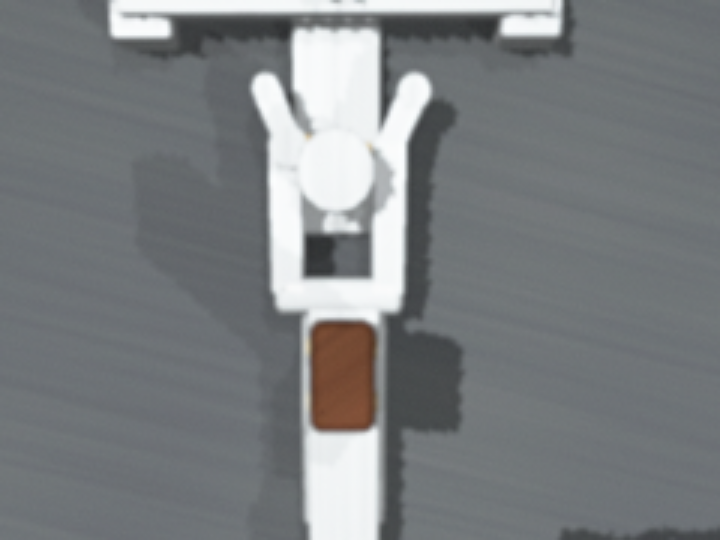

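The hook is flat and latched, with the pin head at about (337,170). The deck is up against the rail-end stops, and the robot is clear. Handing in.

```bash
python3 -c "
from bench import arm
print(arm.close_job(),arm.get_t())"
```

```text
the job is handed in; nothing more can be done
the job is handed in; nothing more can be done
```

The carriage is drawn out to its front stop. The hook lies flat on the bench, still latched on the pin, and the job is handed in. The last clock reading was 39.4 s of the 67 s allowed.

**What I did:** I gripped the hook by its block and pushed it onto the pin in 2 mm steps until the pin bottomed in the throat. The camera showed the latch shut behind the pin. I then drew the carriage out slowly until the pull force rose to about 10 N. Finally I eased the pull, lowered the hook, let go and backed clear.

**Last checks:**
- **Front stop:** the force rose within a few mm of where I expected the stop. The last wrist picture shows the deck at the rail ends.
- **Latch:** the pin is in the throat with the latch behind it. In the last picture the pin head hides most of the latch, so only its ends show.
- **Rake, tin and tub:** they came out within about 10 mm of their first positions. That is the scatter of the detector, and I never went near them.

**Not as smooth as planned:** the highest push force along the hook was about 25 N, when the pin bottomed. While the latch was opening, the hook pitched down slightly and pressed with about 14 N upward on the wrist. I raised it about a millimetre to ease that. The landmark detector also reported a false second pin on the hook's grip, which I ignored.

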